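# Set the filter lever of a microscope lamp to its third click

## Task

The filter lever on top of the lamp unit has been left part-way. With a fingertip, push the lever all the way home, to the end of its slot nearest the round light outlet, then push it back the other way through its clicks and leave it resting in the third click from home (home itself is not counted), never running on into the fourth. Only push it: do not pinch or force the lever, and leave the things around the unit where they stand.

Things in the scene. Friction and masses are not known exactly. Their poses are not given: they have to be found in the camera images.
- light_unit: Fixed white lamp unit, a flat box 130 mm (its x) by 200 mm (its y), its flat grey top 70 mm above the bench. Origin: centre of its underside; z up. A flush black slot, 95 mm long, runs along its y axis in the middle of the top (x = 0); six flush dark ticks beside it, on the -x side, mark the lever's notches, the longest being home. Nothing but the lever stands above the top.
- light_outlet (a point): Tip of the round light outlet, on its axis: a dark tube of 44 mm diameter that sticks 30 mm out of the unit's -y end face, its axis 38 mm above the bench. The home end of the slot is the one nearest to it.
- lever_top (a point): Middle of the upper edge of the filter lever, 107 mm above the bench (37 mm above the unit's top), at x = 0, y = joint value - 37.5 mm in the unit's frame. The lever is an upright black paddle rising from the slot, 24 mm wide across the slot, 8 mm thick along it, 36 mm tall. It only slides along the slot. Out of a notch it resists with up to 6 N, most a quarter of the way to the next notch, fading at the hump half-way.
- filter_lever (a joint): Lever's distance from home in m, growing towards the unit's +y: 0 at home (a hard stop and a notch), 0.075 at the other end. Clicks one to five are notches at 0.015, 0.030, 0.045, 0.060, 0.075. Past the hump between two notches it snaps into the next by itself, ahead of what pushes it; let go anywhere, it settles in the nearest notch. It starts in the first or second click.
- oil_bottle: Bystander: small loose amber bottle, 32 mm diameter, 75 mm tall. Origin: centre of its underside.
- specimen_jar: Bystander: loose clear jar with a lid, 60 mm diameter, 70 mm tall. Origin: centre of its underside.
- slide_box: Bystander: loose flat box with a grey lid for glass slides, 87 by 102 mm, 36 mm tall. Origin: centre of its underside.
- tally_counter: Bystander: loose blue keypad box, 100 by 190 mm, 32 mm tall with its keys. Origin: centre of its underside.

How it is judged (in metres and radians):
On the way, in this order (a step that is already met when the one before it is completed fails the run):
1. the lever is pushed fully home (within 3 mm of the stop) (value of joint filter_lever below 0.003 m), for 0.2 s.
2. the lever is at rest in the third click (value of joint filter_lever between 0.041 and 0.049 m and velocity of joint filter_lever between -0.01 and 0.01 m/s), for 0.2 s.
At the end, for the whole second after the job is handed in: The lever rests in the third click (45 mm from home, within 4 mm), and the bystanders are at rest (all of step 2 and linear speed of each of oil_bottle, specimen_jar, slide_box, tally_counter below 0.02 m/s); the robot touches nothing.
It fails at once if the lever runs on past the third click over the hump to the fourth (52.5 mm from home) (value of joint filter_lever above 0.053 m).
It fails at once if the lever is pinched or forced, or the unit pressed: fingers on it with more than 35 N (contact force between the fingers and light_unit above 35 N).
It fails at once if a bystander is moved by more than 15 mm or lifted (distance of any of oil_bottle, specimen_jar, slide_box, tally_counter from where it was at the start of the episode above 0.015 m).
It also fails if it takes over 66 s, if anything falls off the work surface, if the arm or the gripper's body presses on something with over 40 N, if the wrist force passes 120 N, or if a joint passes its speed limit or range.

## Robot

A 6-joint arm with a two-finger parallel gripper is mounted at the origin on the work surface. World frame = base frame: x ahead of the robot, y to its left, z up, the work surface at z = 0. Lengths are in mm, angles in rad, forces in N, time in s.
With the tool pointing down it reaches from about 350 to 775 mm from the base axis. Payload 7.3 kg.
Tool frame: the origin (TCP) lies midway between the tips of the shut fingers; the grasp point (between the pads) lies 19 mm behind it; x points along the fingers, y is the direction in which the jaws open and shut, and the axes are right-handed (so a half turn about x gives the same grasp; the last joint's range is limited). The gripper opens to 92 mm and grips with 3 to 60 N. Pads are 19 mm wide; open, the fingers measure 130 mm over their backs; the gripper's body (75 mm by 190 mm) begins 47 mm behind the grasp point.
Start: joints at [-1.385, 0.342, 1.524, -0, 1.275, -0.146], TCP at [171.039, -496.377, 226.741] pointing down, gripper open.
Joint ranges: [-2.53, 2.53], [-0.77, 2.02], [0.04, 2.7], [-1, 4.14], [0.28, 2.66], [-3.11, 3.11]. Speed limits (rad/s): [2.57, 2.57, 3.14, 3.14, 3.14, 3.14].

## Interface

Orientations are given as [roll, pitch, yaw] about the fixed x, y, z axes, in that order (R = Rz(yaw) Ry(pitch) Rx(roll)).
In Python, from plant import bot gives the robot as it stands. The module is installed in compiled form; this text tells all that it offers.
- The arm moves only by the shell command python3 -m handwheel 'ROWS' [OPENING]. ROWS is JSON, a list that holds one entry, the list of rows, each a list of 4 numbers: the shift along the tool's x, y, z in cm, then the turn about the tool's x in rad. A call has 1 to 8 rows; each row shifts and turns the commanded pose from where the row before left it, along the tool's axes as they then stand; what a row does not reach is not made up. A row lasts 1/12 s, in which the tool goes at most 41.7 mm and 7.16 degrees, less where a joint would pass 70% of its speed; a pose out of reach is approached as far as the arm can. A call is refused whole if a number of a shift passes 4.17 or a number of a turn 0.125, either way. A call with a gripper value outside its range is refused whole. OPENING is the opening, from 0 (shut) to 1 (fully open), set as the call begins (- or left out, the last holds). The fingers move at their own pace and stop on an object; the grip force is fixed at half the most. Time passes only in rows, so rows that do not move let the fingers close. It gives the time, the measured TCP pose, the force and the opening at its end, in the units of the state.
- bot.get_obs(): the state, without advancing time (a new reading comes with each control period).
- bot.capture(name): name is "scene" or "side" or "wrist"; returns (picture, depth): 384x512x3 uint8, red, green, blue; 384x512 float32, mm along the optical axis (not along the pixel's ray), 0 where there is no reading.
- bot.camera_model(name): a dict with "fx", "fy", "cx", "cy" (pixels), "position" and "rotation" of the camera in the world. Camera axes: x right, y down, z forward; pixel columns grow to the right and rows downward; lengths in mm; the calibration is good to about 2 mm. A picture is of the moment at which its call begins: read the wrist's pose just before it. camera_model takes no time and is no camera call; for the wrist camera it gives the pose at the moment of the call.
- bot.close_job(): hands the job in, once; it reports no verdict.
Trained networks look in the newest picture that a camera, given by its name, has taken for a name from the list of things; names that differ only in an ending like _2 or _b are one class to them, and where a whole thing is asked for, a point or a joint stands for the part that bears it (a point fixed in the world has none). Each returns a list of dicts, best first, with "conf" (0 to 1); they miss things now and then, are a little off and sometimes report something else, mostly with a low value. They report only what shows in the picture. A call takes as long as a camera call.
- bot.find_in(camera, label): "bbox" ([left, top, width, height] in pixels, round what is visible of it).
- bot.spot_point(camera, label): "point" ([column, row] in pixels: a listed point, or the origin of a listed thing).
The state is a dict: "time": time; "joint_positions": joint angles; "dq": joint speeds; "tau": joint torques, N m; "tool_pos": TCP position; "tcp_rot": TCP orientation; "contact_force": force on the tool from outside, world axes, zero at the start; "moment": the same for the moment, N m; "grip_width": finger opening in mm.
Only numpy, scipy, OpenCV 4.12 (cv2) and the standard library are available. Lean on these libraries where they do the work, as an engineer would, in place of code of your own. Each camera call takes 0.05 s, during which the arm holds its last target.

## Working session

There is one attempt and no reset: what is moved stays moved. The work goes in short steps, Python scripts to look and compute and a shell command to move; the robot and the scene stay as the last step left them, time stands still between calls to the robot, and variables do not carry over. Pictures are saved under pics/ and viewed, and the job is handed in when it is done.

```bash
mkdir -p pics
cat > h.py <<'E'
from plant import bot
import numpy as np, cv2
def px2w(cam,u,v,d=None,z=None):
    m=bot.camera_model(cam); R=np.array(m["rotation"]);p=np.array(m["position"])
    r=R@np.array([(u-m["cx"])/m["fx"],(v-m["cy"])/m["fy"],1.0])
    if d is None: d=(z-p[2])/r[2]
    return p+r*d
E
python3 - <<'E'
from h import *
o=bot.get_obs();print({k:np.round(v,3) for k,v in o.items()})
for c in ["scene","side","wrist"]:
    im,d=bot.capture(c); cv2.imwrite(f"pics/{c}0.png",im[:,:,::-1]); np.save(f"{c}0.npy",d)
    for l in ["light_unit","light_outlet","lever_top","oil_bottle","specimen_jar","slide_box","tally_counter"]:
        r=bot.spot_point(c,l)[:1]
        for q in r: print(c,l,np.round(q["point"]),round(q["conf"],2))
E
```

```text
{'time': np.float64(0.0), 'joint_positions': array([-1.385,  0.343,  1.525, -0.   ,  1.275, -0.146]), 'dq': array([-0.001,  0.   , -0.   , -0.   , -0.   ,  0.   ]), 'tau': array([-1.0000e-03, -4.3124e+01, -2.4422e+01,  7.2000e-02,  5.6000e-02,
       -0.0000e+00]), 'tool_pos': array([ 170.95 , -495.941,  226.033]), 'tcp_rot': array([-1.712,  1.569,  1.762]), 'contact_force': array([ 0.073, -0.644,  0.235]), 'moment': array([ 0.021, -0.039,  0.015]), 'grip_width': np.float64(92.034)}
scene light_unit [233. 194.] 0.62
scene light_outlet [218. 147.] 0.75
scene lever_top [229. 165.] 0.69
scene oil_bottle [222. 140.] 0.77
scene specimen_jar [179. 216.] 0.76
scene slide_box [246. 269.] 0.72
scene tally_counter [388. 236.] 0.76
side light_unit [246. 213.] 0.91
side light_outlet [268. 185.] 0.57
side lever_top [245. 178.] 0.58
side oil_bottle [286. 186.] 0.64
side specimen_jar [208. 203.] 0.73
side slide_box [196. 243.] 0.73
side tally_counter [318. 302.] 0.76
```

View pics/scene0.png

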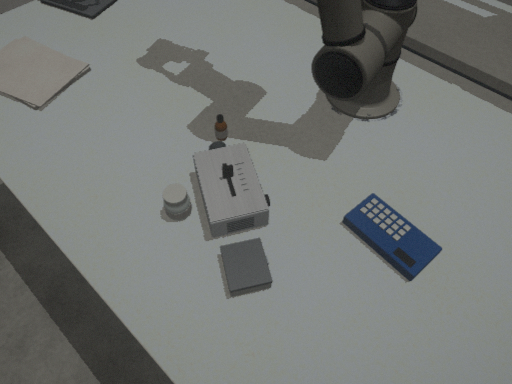

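View pics/side0.png

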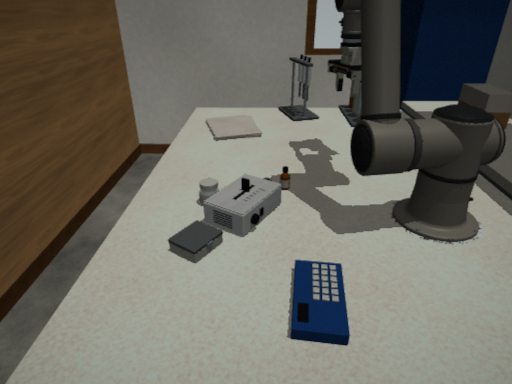

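Run:
```python
from h import *
for c in ["scene","side"]:
    m=bot.camera_model(c);print(c,m["fx"],np.round(m["position"]),np.round(m["rotation"],2).tolist())
P={"scene":dict(unit=(233,194,0),out=(218,147,38),lev=(229,165,107),oil=(222,140,0),jar=(179,216,0),box=(246,269,0),tc=(388,236,0)),
"side":dict(unit=(246,213,0),out=(268,185,38),lev=(245,178,107),oil=(286,186,0),jar=(208,203,0),box=(196,243,0),tc=(318,302,0))}
for c in P:
  for k,(u,v,z) in P[c].items(): print(c,k,np.round(px2w(c,u,v,z=z)))
# top surface from depth at z~70
for c in P:
    d=np.load(c+"0.npy");m=bot.camera_model(c);R=np.array(m["rotation"])
    v,u=np.mgrid[:384,:512]
    X=np.stack([(u-m["cx"])/m["fx"]*d,(v-m["cy"])/m["fy"]*d,d],-1)@R.T+m["position"]
    un=px2w(c,*P[c]["unit"][:2],z=0)
    s=(abs(X[...,2]-70)<3)&(d>0)&(np.hypot(X[...,0]-un[0],X[...,1]-un[1])<130)
    n,l,st,ce=cv2.connectedComponentsWithStats(s.astype(np.uint8))
    i=1+np.argmax(st[1:,4]);pts=X[l==i][:,:2].astype(np.float32)
    print(c,st[i],cv2.minAreaRect(pts),cv2.boxPoints(cv2.minAreaRect(pts)))
    s=(X[...,2]>80)&(X[...,2]<115)&(d>0)&(np.hypot(X[...,0]-un[0],X[...,1]-un[1])<70)
    q=X[s]; print("lever pts",len(q),q.min(0) if len(q) else 0,q.max(0) if len(q) else 0)
```

```text
scene 405.1639555601487 [881. 407. 789.] [-2.52, -0.0, 2.34]
side 350.36733845842934 [460. 835. 532.] [-2.06, 0.01, -3.09]Traceback (most recent call last):
  File "<stdin>", line 7, in <module>
  File "h.py", line 6, in px2w
    if d is None: d=(z-p[2])/r[2]
                             ~^^^
IndexError: invalid index to scalar variable.
```

The scene view shows the unit at about (233,190), with its outlet at the top (218,147) next to the oil bottle (221,128). The lever is at (228,170) and the jar at (177,200). The camera rotation comes as rpy, so I'll fix the helper.

```bash
cat > h.py <<'E'
from plant import bot
import numpy as np, cv2
from scipy.spatial.transform import Rotation as Ro
def cam(c):
    m=dict(bot.camera_model(c)); r=np.array(m["rotation"])
    m["R"]=Ro.from_euler("xyz",r).as_matrix() if r.ndim==1 else r
    return m
def px2w(c,u,v,d=None,z=None):
    m=cam(c); R=m["R"];p=np.array(m["position"])
    r=R@np.array([(u-m["cx"])/m["fx"],(v-m["cy"])/m["fy"],1.0])
    if d is None: d=(z-p[2])/r[2]
    return p+r*d
def w2px(c,P):
    m=cam(c); q=m["R"].T@(np.array(P)-m["position"]); return q[:2]/q[2]*[m["fx"],m["fy"]]+[m["cx"],m["cy"]]
E
python3 - <<'E'
from h import *
print(np.round(Ro.from_euler("xyz",bot.get_obs()["tcp_rot"]).as_matrix(),3))
P={"scene":dict(unit=(233,194,0),out=(218,147,38),lev=(229,165,107),oil=(222,140,0),jar=(179,216,0),box=(246,269,0),tc=(388,236,0)),
"side":dict(unit=(246,213,0),out=(268,185,38),lev=(245,178,107),oil=(286,186,0),jar=(208,203,0),box=(196,243,0),tc=(318,302,0))}
for c in P:
  for k,(u,v,z) in P[c].items(): print(c,k,np.round(px2w(c,u,v,z=z)))
for c in P:
    d=np.load(c+"0.npy");m=cam(c);R=m["R"]
    v,u=np.mgrid[:384,:512]
    X=np.stack([(u-m["cx"])/m["fx"]*d,(v-m["cy"])/m["fy"]*d,d],-1)@R.T+m["position"]
    un=px2w(c,*P[c]["unit"][:2],z=0)
    s=(abs(X[...,2]-70)<4)&(d>0)&(np.hypot(X[...,0]-un[0],X[...,1]-un[1])<140)
    n,l,st,ce=cv2.connectedComponentsWithStats(s.astype(np.uint8))
    i=1+np.argmax(st[1:,4]);pts=X[l==i][:,:2].astype(np.float32)
    print(c,st[i],X[l==i][:,2].mean(),cv2.minAreaRect(pts));print(cv2.boxPoints(cv2.minAreaRect(pts)))
    s=(X[...,2]>84)&(X[...,2]<115)&(d>0)&(np.hypot(X[...,0]-un[0],X[...,1]-un[1])<70)
    q=X[s]; print("lever pts",len(q),q.min(0) if len(q) else 0,q.max(0) if len(q) else 0)
E
```

```text
[[ 0.     0.326 -0.945]
 [-0.    -0.945 -0.326]
 [-1.     0.     0.   ]]
scene unit [512. -11.   0.]
scene out [ 455. -119.   38.]
scene lev [514. -16. 107.]
scene oil [ 410. -156.    0.]
scene jar [641. -56.   0.]
scene box [628. 146.   0.]
scene tc [353. 318.   0.]
side unit [516. -14.   0.]
side out [ 454. -116.   38.]
side lev [518. -23. 107.]
side oil [ 395. -184.    0.]
side jar [634. -67.   0.]
side box [634. 131.   0.]
side tc [353. 317.   0.]
scene [ 193  143   76   80 3930] 69.53288143404272 ((523.515625, -10.073898315429688), (199.7796630859375, 128.2870635986328), 59.58597946166992)
[[ 417.6302    -63.74554 ]
 [ 528.2636   -128.6902  ]
 [ 629.40106    43.597744]
 [ 518.76764   108.542404]]
lever pts 96 [508.95819277 -23.83606504  84.3980279 ] [530.2863336   -8.15396509 109.49555593]
side [ 203  174   78   43 1645] 71.45582485235583 ((521.9527587890625, -9.31195068359375), (201.16732788085938, 129.42510986328125), 59.3588981628418)
[[ 415.01224   -62.870464]
 [ 526.3666   -128.8331  ]
 [ 628.8933     44.246563]
 [ 517.53894   110.2092  ]]
lever pts 73 [508.86899045 -23.28700496  84.01647115] [529.01220088  -7.04291915 109.4941408 ]
```

View pics/wrist0.png

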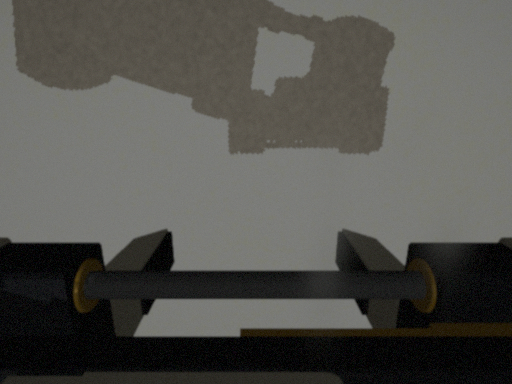

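```bash
python3 -m handwheel '[[[0,0,0,-0.118],[0,0,0,-0.118],[0,0,0,-0.118],[0,0,0,-0.118],[0,0,0,-0.118],[0,0,0,-0.116],[0,0,0,0],[0,0,0,0]]]' 0
cat > st.py <<'E'
from h import *
import sys
C=np.array([522.7,-9.7]);a=np.radians(59.5);uy=np.array([np.cos(a),np.sin(a)]);ux=np.array([uy[1],-uy[0]])
def st():
    o=bot.get_obs();p=np.array(o["tool_pos"]);R=Ro.from_euler("xyz",o["tcp_rot"]).as_matrix();e=p[:2]-C;f=np.array(o["contact_force"])
    print("t",round(float(o["time"]),2),"unit x,y,z:",np.round([e@ux,e@uy,p[2]],1),"zaxis yaw",np.round(np.degrees(np.arctan2(R[1,2],R[0,2])),2),"xaxis",np.round(R[:,0],3),"F ux,uy,z",np.round([f[:2]@ux,f[:2]@uy,f[2]],1),"w",round(float(o["grip_width"]),1))
if __name__=="__main__": st()
E
python3 st.py
```

```text
time: 1.87
tool_pos: [171.0, -496.4, 226.7]
tcp_rot: [1.137, 1.571, -0.97]
contact_force: [0.1, -0.8, 0.5]
grip_width: 43.3
t 1.87 unit x,y,z: [ -56.  -597.8  226.7] zaxis yaw -120.74 xaxis [ 0. -0. -1.] F ux,uy,z [ 0.5 -0.7  0.5] w 43.3
```

```bash
python3 -m handwheel '[[[0,0.28,-3.2,0],[0,0.28,-3.2,0],[0,0.28,-3.2,0],[0,0.28,-3.2,0],[0,0.28,-3.2,0],[0,0.28,-3.2,0],[0,0.28,-3.2,0],[0,0.28,-3.2,0]]]' >/dev/null
python3 -m handwheel '[[[0,0.28,-3.2,0],[0,0.28,-3.2,0],[0,0.28,-3.2,0],[0,0.28,-3.2,0],[0,0.28,-3.2,0],[0,0.28,-3.2,0],[0,0.28,-3.2,0],[0,0.28,-3.2,0]]]' >/dev/null
python3 st.py
```

```text
t 3.2 unit x,y,z: [-11.  -84.2 226.9] zaxis yaw -120.76 xaxis [ 0. -0. -1.] F ux,uy,z [ 0.1 -0.6  0.1] w 0.6
```

```bash
python3 -m handwheel '[[[0,0.28,-3.2,0],[0,0.28,-3.2,0],[0,0.28,-3.2,0],[0,0.26,-2.8,0],[0,0,0,0],[0,0,0,0]]]' >/dev/null
python3 st.py
python3 - <<'E'
from h import *
for c in ["wrist","side","scene"]:
    im,d=bot.capture(c)
    if c!="wrist": im=cv2.resize(im[100:250,130:330],None,fx=4,fy=4,interpolation=cv2.INTER_CUBIC)
    cv2.imwrite(f"pics/{c}1.png",im[:,:,::-1])
    np.save(f"{c}1.npy",d)
    print(c,[ (np.round(q["point"]),round(q["conf"],2)) for q in bot.spot_point(c,"lever_top")])
E
```

```text
t 3.7 unit x,y,z: [-1.000e-01  3.910e+01  2.262e+02] zaxis yaw -120.55 xaxis [-0.001 -0.    -1.   ] F ux,uy,z [-1.6 -1.  -0. ] w 0.3
wrist [(array([255., 238.]), 0.69)]
side [(array([246., 176.]), 0.43)]
scene [(array([229., 164.]), 0.54)]
```

View pics/wrist1.png

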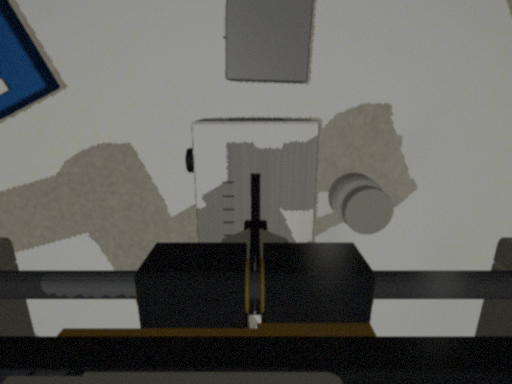

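View pics/side1.png

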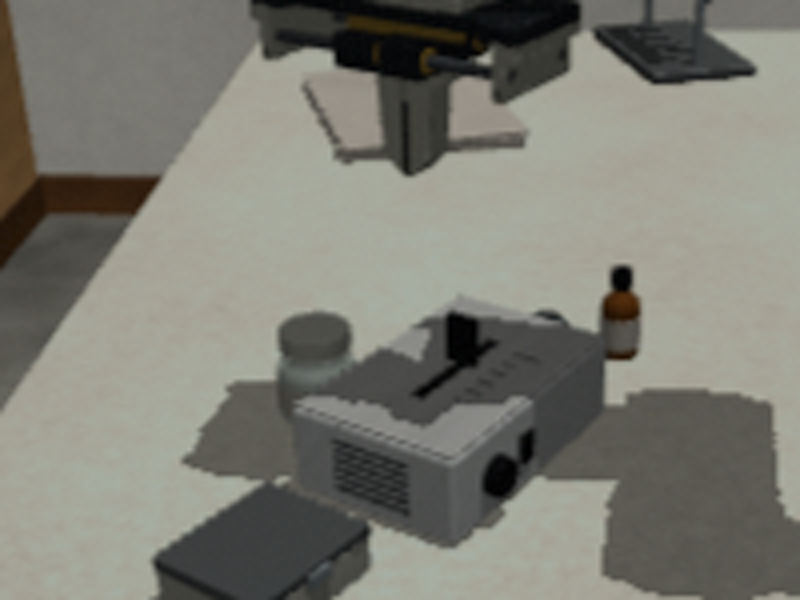

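View pics/scene1.png

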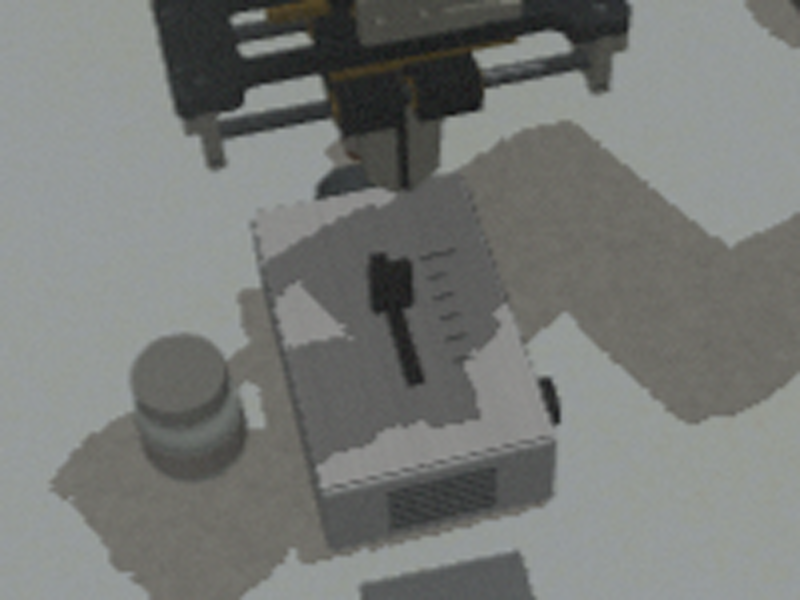

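```bash
cat > lev.py <<'E'
from h import *
from st import C,ux,uy
def lev(n):
    for c in ["wrist","scene","side"]:
        im,d=bot.capture(c); cv2.imwrite(f"pics/{c}{n}.png",(im if c=="wrist" else cv2.resize(im[100:250,130:330],None,fx=4,fy=4,interpolation=cv2.INTER_CUBIC))[:,:,::-1])
        m=cam(c);v,u=np.mgrid[:384,:512]
        X=np.stack([(u-m["cx"])/m["fx"]*d,(v-m["cy"])/m["fy"]*d,d],-1)@m["R"].T+m["position"]
        e=X[...,:2]-C;x=e@ux;y=e@uy
        dark=im.max(2)<50
        s=(d>0)&(abs(x)<16)&(y>-50)&(y<55)&(X[...,2]>76)&(X[...,2]<112)&dark
        r=[(np.round(px2w(c,*q["point"],z=107)[:2]-C)@uy+37.5) for q in bot.spot_point(c,"lever_top") if q["conf"]>.3]
        if s.any(): print(c,s.sum(),"x",np.percentile(x[s],[5,95]).round(1),"joint by y range",(np.percentile(y[s],[3,50,97])+37.5).round(1),end=" ")
        print("net joint",np.round(r,1))
if __name__=="__main__":
    import sys; lev(sys.argv[1])
E
python3 lev.py 2
```

```text
wrist 239 x [-10.5   9.6] joint by y range [33.9 34.6 35.2] net joint [29.4]
scene 109 x [-9.6 10.1] joint by y range [27.6 32.1 33.7] net joint [31.8]
side 86 x [-10.9  10.4] joint by y range [28.  31.9 34.4] net joint [4.9]
```

```bash
python3 -m handwheel '[[[2.8,0,0,0],[2.8,0,0,0],[2.8,0,0,0],[2.6,0,0,0],[1.6,0,0,0],[1.0,0,0,0],[0,0,0,0]]]' >/dev/null; python3 st.py
python3 -m handwheel '[[[0,0,0.6,0],[0,0,0.6,0],[0,0,0.6,0],[0,0,0.4,0],[0,0,0.3,0],[0,0,0,0]]]' >/dev/null; python3 st.py; python3 lev.py 3
```

```text
t 4.88 unit x,y,z: [-0.8 37.6 88.7] zaxis yaw -120.54 xaxis [-0.004  0.    -1.   ] F ux,uy,z [-0.3 -0.9  0.7] w 0.4
t 5.38 unit x,y,z: [ 0.5 12.4 91.3] zaxis yaw -120.59 xaxis [ 0.001 -0.    -1.   ] F ux,uy,z [0.3 1.3 0.1] w 0.1
wrist 187 x [-2.6  2.1] joint by y range [60.8 61.3 62.2] net joint []
scene 14 x [-1.6  1.3] joint by y range [57.  58.8 60.5] net joint []
side 50 x [-11.   6.] joint by y range [28.1 32.  60.5] net joint [20.]
```

View pics/side3.png

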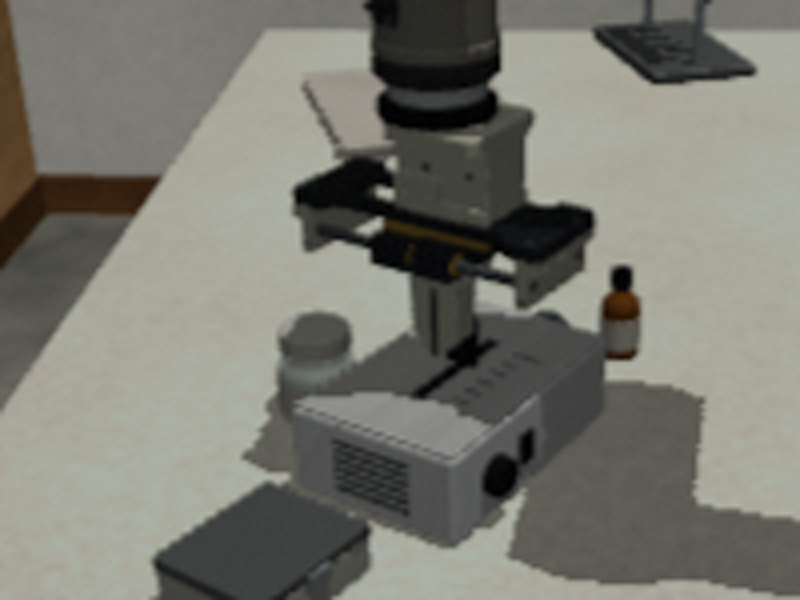

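```bash
python3 -m handwheel '[[[0,0,0.3,0],[0,0,0.3,0],[0,0,0.2,0]]]' >/dev/null; python3 st.py
for i in 1 2 3 ; do python3 -m handwheel '[[[0,0,0.3,0],[0,0,0.2,0]]]' >/dev/null; python3 st.py;done
```

```text
t 5.93 unit x,y,z: [ 0.2  5.  90.6] zaxis yaw -120.54 xaxis [ 0.  0. -1.] F ux,uy,z [-0.6  4.2 -1.3] w 0.1
t 6.1 unit x,y,z: [ 0.1  0.6 90.6] zaxis yaw -120.56 xaxis [ 0.001  0.001 -1.   ] F ux,uy,z [-0.7  5.  -2.2] w 0.4
t 6.27 unit x,y,z: [ 0.1 -5.5 90.7] zaxis yaw -120.53 xaxis [-0.001 -0.001 -1.   ] F ux,uy,z [-0.  -0.3 -0.7] w 0.5
t 6.43 unit x,y,z: [  0.2 -10.1  90.8] zaxis yaw -120.56 xaxis [ 0.  0. -1.] F ux,uy,z [-1.   4.2 -0.6] w 0.4
```

```bash
for i in 1 2 ; do python3 -m handwheel '[[[0,0,0.3,0],[0,0,0.2,0]]]' >/dev/null; python3 st.py;done;  python3 -m handwheel '[[[0,0,0.2,0],[0,0,0,0],[0,0,0,0]]]' >/dev/null; python3 st.py
```

```text
t 6.6 unit x,y,z: [  0.3 -14.5  90.8] zaxis yaw -120.56 xaxis [ 0.001  0.001 -1.   ] F ux,uy,z [-0.2  4.5 -1.2] w 0.2
t 6.77 unit x,y,z: [  0.2 -20.5  90.7] zaxis yaw -120.52 xaxis [-0.    -0.001 -1.   ] F ux,uy,z [-1.   0.6  0.1] w 0.3
t 7.02 unit x,y,z: [  0.3 -22.2  90.7] zaxis yaw -120.56 xaxis [-0. -0. -1.] F ux,uy,z [ 0.5 -1.   0.5] w 0.4
```

```bash
for i in 1 2 3 ; do python3 -m handwheel '[[[0,0,0.1,0],[0,0,0,0]]]' >/dev/null; python3 st.py;done; python3 lev.py 4
```

```text
t 7.18 unit x,y,z: [  0.2 -23.   90.7] zaxis yaw -120.54 xaxis [-0. -0. -1.] F ux,uy,z [-0.6  0.2  1. ] w 0.7
t 7.35 unit x,y,z: [  0.2 -23.6  90.7] zaxis yaw -120.54 xaxis [ 0.  0. -1.] F ux,uy,z [-0.3  1.9 -0.7] w 0.7
t 7.52 unit x,y,z: [  0.2 -23.8  90.8] zaxis yaw -120.56 xaxis [ 0.001  0.001 -1.   ] F ux,uy,z [-0.8  6.2 -0.5] w 0.4
wrist 187 x [-2.8  1.9] joint by y range [24.2 24.7 25.4] net joint []
scene 12 x [-1.5  1.3] joint by y range [21.3 22.7 23.8] net joint []
side 50 x [-11.    6.3] joint by y range [-2.2  2.7 23.6] net joint [-24.]
```

View pics/side4.png

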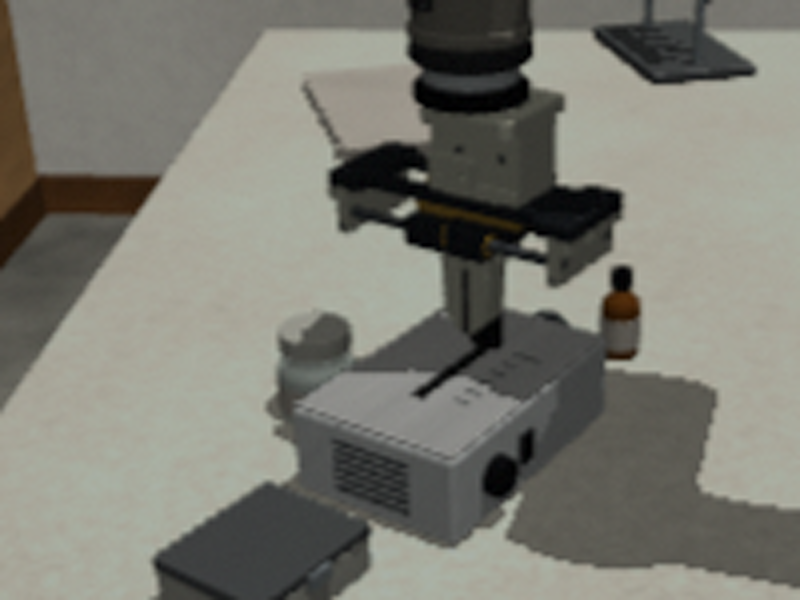

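The lever is hard against the stop: 6 N at TCP y = -23.7, and it shows at the outlet end of the slot at (487,330). Next I retreat, go over it and come down on the other side.

```bash
python3 -m handwheel '[[[0,0,-0.6,0],[0,0,-0.4,0],[-2,0,0,0],[-2,0,0,0],[-0.5,0,0,0],[0,0,0,0]]]' >/dev/null; python3 st.py; python3 lev.py 5; python3 -m handwheel '[[[0,0,2,0],[0,0,2,0],[0,0,1.8,0],[0,0,0,0],[0,0,0,0]]]' >/dev/null; python3 st.py
```

```text
t 8.32 unit x,y,z: [  1.2 -14.4 137. ] zaxis yaw -120.53 xaxis [ 0.003 -0.001 -1.   ] F ux,uy,z [-0.1 -0.5 -0.3] w 0.5
net joint []
scene 73 x [-10.   10.5] joint by y range [0.1 2.2 4.2] net joint [-1.9]
side 83 x [-10.8  10.8] joint by y range [-2.   1.7  3.9] net joint [-3.3]
t 9.03 unit x,y,z: [ 1.000e-01 -7.330e+01  1.354e+02] zaxis yaw -120.65 xaxis [-0.001  0.    -1.   ] F ux,uy,z [-0.  -0.   0.4] w 0.6
```

View pics/scene5.png

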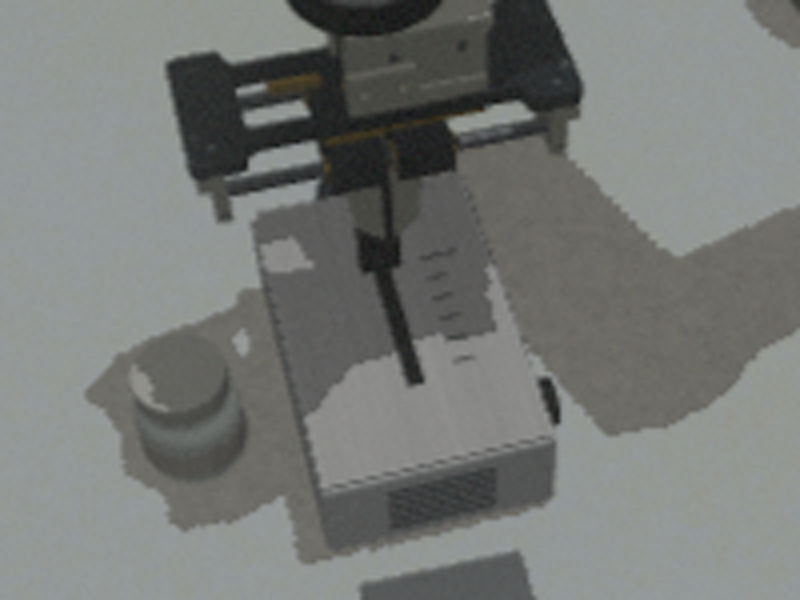

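The lever stays home, level with the longest tick at (438,252). I'm lowering on the outlet side now.

```bash
python3 -m handwheel '[[[2,0,0,0],[1.5,0,0,0],[1,0,0,0],[0,0,0,0],[0,0,0,0]]]' >/dev/null; python3 st.py; python3 -m handwheel '[[[0,0,-0.6,0],[0,0,-0.6,0],[0,0,-0.4,0],[0,0,0,0]]]' >/dev/null; python3 st.py; for i in 1 2 3; do python3 -m handwheel '[[[0,0,-0.2,0],[0,0,0,0]]]' >/dev/null; python3 st.py; done
```

```text
t 9.45 unit x,y,z: [ -0.1 -72.2  90.3] zaxis yaw -120.5 xaxis [-0.001  0.    -1.   ] F ux,uy,z [ 0.4 -0.1  0.2] w 0.4
t 9.78 unit x,y,z: [  0.5 -55.7  91.2] zaxis yaw -120.48 xaxis [ 0.001 -0.    -1.   ] F ux,uy,z [-0.2  0.4  0.5] w 0.4
t 9.95 unit x,y,z: [  0.2 -54.5  90.9] zaxis yaw -120.52 xaxis [ 0. -0. -1.] F ux,uy,z [ 0.   0.2 -1.3] w 0.4
t 10.12 unit x,y,z: [  0.2 -52.8  90.8] zaxis yaw -120.54 xaxis [-0. -0. -1.] F ux,uy,z [ 0.1 -0.7  0.9] w 0.3
t 10.28 unit x,y,z: [  0.2 -51.2  90.8] zaxis yaw -120.54 xaxis [-0.    -0.001 -1.   ] F ux,uy,z [-0.5 -2.6  2. ] w 0.5
```

```bash
for i in 1 2 3 4 5 6 7 8 9 10 11 12; do python3 -m handwheel '[[[0,0,-0.2,0],[0,0,0,0]]]' >/dev/null; python3 st.py | cut -c1-50,95-; done
```

```text
t 10.45 unit x,y,z: [  0.2 -49.3  90.8] zaxis yaw ,z [-0.7 -4.7  2.5] w 0.6
t 10.62 unit x,y,z: [  0.2 -46.9  90.8] zaxis yaw -2.2  2.1] w 0.6
t 10.78 unit x,y,z: [  0.3 -44.3  90.7] zaxis yaw ,z [-0.5  0.3  0.5] w 0.3
t 10.95 unit x,y,z: [  0.2 -42.3  90.6] zaxis yaw -0.8 -0.6] w 0.3
t 11.12 unit x,y,z: [  0.2 -40.5  90.7] zaxis yaw  0.  -0.1] w 0.4
t 11.28 unit x,y,z: [  0.2 -38.6  90.7] zaxis yaw  0.7 -0. ] w 0.2
t 11.45 unit x,y,z: [  0.2 -37.   90.7] zaxis yaw -1.5  0.9] w 0.6
t 11.62 unit x,y,z: [  0.2 -35.2  90.7] zaxis yaw ,z [ 0.4 -4.5  0.7] w 0.4
t 11.78 unit x,y,z: [  0.2 -33.1  90.7] zaxis yaw -4.4  1.7] w 0.3
t 11.95 unit x,y,z: [  0.3 -30.3  90.8] zaxis yaw ,z [ 1.  -0.1 -0.1] w 0.3
t 12.12 unit x,y,z: [  0.3 -28.2  90.8] zaxis yaw ,z [ 0.3 -0.2 -0.6] w 0.3
t 12.28 unit x,y,z: [  0.2 -26.4  90.7] zaxis yaw -0.3 -0.3] w 0.3
```

```bash
for i in 1 2 3 4 5; do python3 -m handwheel '[[[0,0,-0.2,0],[0,0,0,0]]]' >/dev/null; python3 st.py | cut -c1-50,95-; done
```

```text
t 12.45 unit x,y,z: [  0.2 -24.5  90.7] zaxis yaw  0.1  0.3] w 0.6
t 12.62 unit x,y,z: [  0.2 -22.8  90.7] zaxis yaw -0.4 -0.1] w 0.3
t 12.78 unit x,y,z: [  0.2 -21.1  90.7] zaxis yaw ,z [-0.3 -2.9  0.6] w 0.5
t 12.95 unit x,y,z: [  0.2 -19.3  90.7] zaxis yaw ,z [ 0.  -4.5  1.1] w 0.4
t 13.12 unit x,y,z: [  0.2 -16.9  90.7] zaxis yaw -2.7  1.5] w 0.5
```

```bash
for i in 1 2 ; do python3 -m handwheel '[[[0,0,-0.1,0],[0,0,0,0]]]' >/dev/null; python3 st.py | cut -c1-50,95-; done; python3 lev.py 6
```

```text
t 13.28 unit x,y,z: [  0.3 -15.3  90.7] zaxis yaw ,z [-0.5  0.  -0.4] w 0.1
t 13.45 unit x,y,z: [  0.2 -14.4  90.7] zaxis yaw  0.1 -1.2] w 0.3
wrist 1583 x [-10.4   9.7] joint by y range [33.7 48.7 49.6] net joint [64.8]
scene 119 x [-9.8 10.2] joint by y range [31.5 46.6 49.2] net joint [51.4]
side 99 x [-11.    9.4] joint by y range [32.2 46.3 48.6] net joint [22.5]
```

View pics/side6.png

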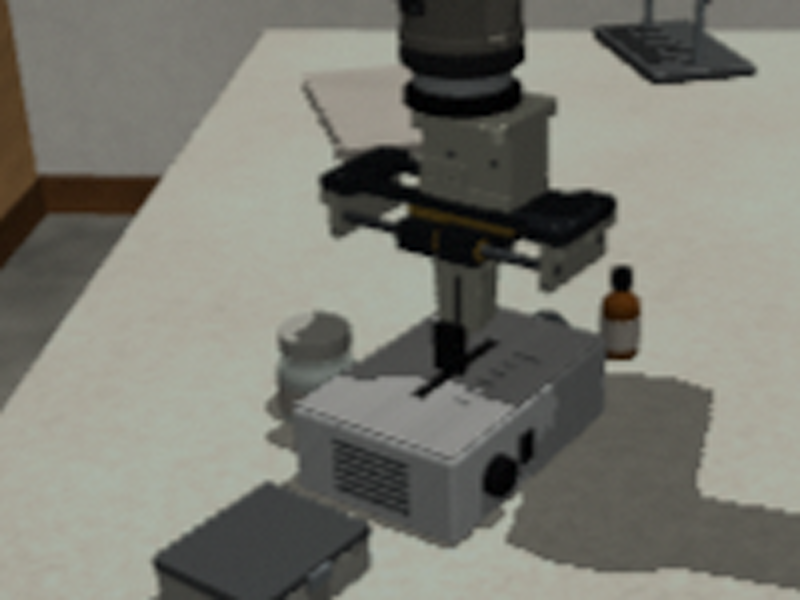

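View pics/wrist6.png

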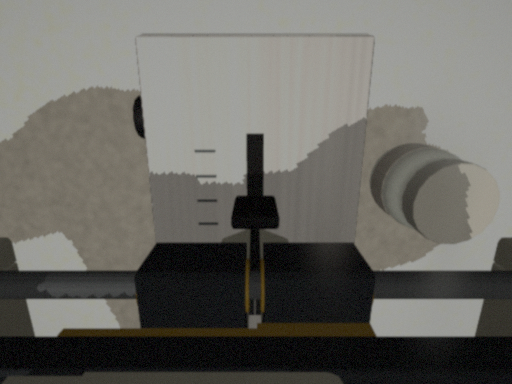

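The lever's front face is at 49 mm, so the joint is at 45 mm: third click, with the finger free of it. Now I'll retreat and check.

```bash
python3 -m handwheel '[[[0,0,1,0],[0,0,1.5,0],[0,0,1,0],[-2,0,0,0],[-3,0,0,0],[-3,0,0,0],[-2,0,0,0],[0,0,0,0]]]' >/dev/null;python3 -m handwheel '[[[0,0,0,0],[0,0,0,0],[0,0,0,0],[0,0,0,0]]]' >/dev/null; python3 st.py; python3 lev.py 7
python3 - <<'E'
from h import *
for c in ["scene","side"]:
  for l in ["oil_bottle","specimen_jar","slide_box","tally_counter"]:
    print(c,l,[np.round(q["point"]) for q in bot.spot_point(c,l)[:1]])
E
```

```text
t 14.75 unit x,y,z: [ -0.5 -50.2 189.4] zaxis yaw -120.55 xaxis [-0.003  0.001 -1.   ] F ux,uy,z [-0.2  0.5  0.6] w 0.3
wrist 324 x [-9.8  9.6] joint by y range [42.2 46.7 49.6] net joint [43.5]
scene 103 x [-8.7  9.9] joint by y range [41.9 46.8 48.7] net joint [46.8]
side 92 x [-10.7   9. ] joint by y range [42.  46.5 49.1] net joint [37.2]
scene oil_bottle [array([221., 136.])]
scene specimen_jar [array([178., 212.])]
scene slide_box [array([247., 273.])]
scene tally_counter [array([384., 236.])]
side oil_bottle [array([284., 188.])]
side specimen_jar [array([211., 203.])]
side slide_box [array([195., 245.])]
side tally_counter [array([316., 304.])]
```

View pics/scene7.png

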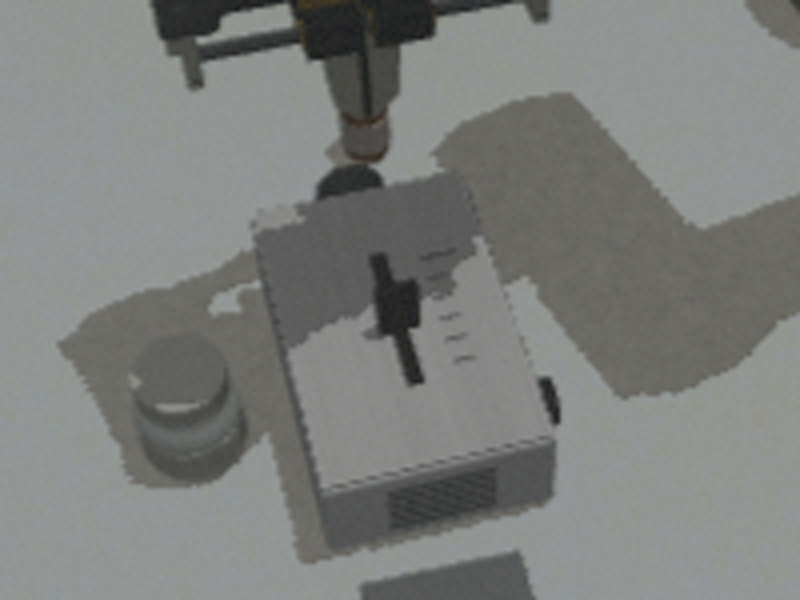

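The lever base at about (400,325) is level with the fourth tick, which is the third click. The bystanders haven't moved and the gripper is clear, so I'm handing in.

```bash
python3 -c "
from plant import bot
print(bot.close_job())"
```

```text
the job is handed in; nothing more can be done
None
```

I pushed the lever home with the shut fingertips, then pushed it back through clicks one and two into the third, and handed the job in. No verdict is reported.

- **Home:** the lever started in the second click. At the stop the push force rose to about 6 N, and after I backed off the cameras showed it level with the longest tick.
- **Third click:** on the way back the force rose to about 4.5 N and dropped away three times, once per click. I stopped pushing just after the third drop, so the lever never neared the fourth click. The highest force I read was about 6 N, against the 35 N limit.
- **Last checks:** depth from all three cameras puts the lever's faces at about 42 and 49 mm, which is the 45 mm click. The tool was clear of everything at 189 mm height. The job took about 15 s of the 66 s allowed.
- **Bystanders:** the network's points for them moved by at most 4 pixels between the first and last pictures, within its usual scatter. They looked unmoved in the close views, but the tally counter was outside those.
- **Disagreements:** the network's lever points were unreliable. In the last check they read 43.5, 46.8 and 37.2 mm, and they were further off in earlier views, so I relied on depth, contact forces and the ticks instead.

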